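# Refit the crank on the fallen hand grinder and hold it down

### The job

The hand grinder has fallen over on the serving board: stand it upright again in its gap between the spice jar and the tin, without upsetting anything else. Then fit the crank on top, turning it until its socket meshes with the splined shaft, slide it fully home and push it down until the spring ring is pressed in all the way. Finish like that, with the gripper still holding the crank (and touching only the crank) and keeping the ring pressed down; do not let go.

Things in the scene. Friction and masses are not known exactly. Their poses are not given: they have to be found in the camera images.
- grinder: Hand grinder: square steel block 46 x 46 mm, 110 mm tall, about 0.4 kg, black band; 136 mm with the shaft on its top. Origin: centre of its underside; z along its length to the shaft end, x and y normal to the flat sides. Starts lying on a flat side across the board, top pointing roughly away from the robot (origin 23 mm above the board's floor). Centre of mass about 50 mm from the underside.
- shaft_tip (a point): Centre of the top end of the grinder's splined shaft, 136 mm above its underside. The shaft is a steel cross of four teeth, 22 mm tip to tip, each 5.5 mm wide (top 3 mm only 19 x 3.5 mm, a lead-in). z is the grinder's z; x and y run along the teeth, so the fit repeats every quarter turn. The shaft turns in the grinder with a drag of 0.06 N m and starts at any angle.
- ring (a joint): Spring ring: black square frame 40 mm outside, 26 mm inside, round the foot of the shaft. Value in m: 0 = up (upper face 120 mm above the grinder's underside), 0.006 = pressed in all the way (hard stop; the crank's origin is then 114 mm above the underside). The spring takes 3.6 N to start, 9 N at the stop, and pushes the ring up again when let go.
- crank: Steel crank, 0.14 kg, upright on the coaster. Origin: centre of the hub's underside, z up. Hub 32 x 32 mm to z = 34 mm, then a square grip 26 x 26 mm to z = 62. Cross socket below, slots along x and y, 8.5 mm wide, 25 tip to tip, 26 deep. Arm (12 wide, z = 28 to 34) along +x to x = 90, knob 19 mm thick at x = 82, top z = 62. Pinch the grip across y. Unmeshed it rests on the tooth tops.
- coaster: Round cork coaster, 130 mm across, 6 mm thick, fixed; origin at the centre of its underside. The crank stands on it.
- board: Dark wooden serving board, fixed, 170 mm (x) by 360 mm (y), floor 10 mm above the table; along both long sides, outside the floor, a lip 6 mm thick and 18 mm high. Origin: centre of the underside; y runs along the row of things. The grinder's gap is the middle of the board (x and y within 60 mm of the board's centre); the spice jar stands about 105 mm away at +y, the tin about 105 mm away at -y.
- spice_jar: Round jar with steel cap, 44 mm across, 85 mm tall, standing on the board at +y of the gap; origin at the centre of its underside. Leave it standing where it is.
- tin: Round tin, 52 mm across, 75 mm tall, standing on the board at -y of the gap; origin at the centre of its underside. Leave it standing where it is.
- candle_glass: Small glass, 42 mm across, 50 mm tall, standing on the board near the +y end, past the spice jar; origin at the centre of its underside. Leave it be.
- mug: Black mug, 80 mm across, 90 mm tall, beyond the board; leave it be.
- key_bowl: White bowl, 140 mm across, 50 mm tall, beyond the board; leave it be.
- card_box: Small cardboard box 90 x 65 x 35 mm, far to the left; leave it be.
- sauce_bottle: Amber bottle, 60 mm across, 190 mm tall, far to the right; leave it be.
There are look-alikes about, which are no part of the job. Leave any green look-alike of the grinder alone.

How it is judged (in metres and radians):
On the way, in this order (a step that is already met when the one before it is completed fails the run):
1. the grinder stands upright on the board in its gap (angle between grinder's own z axis and vertical below 0.09 rad and z of grinder in the frame of board between 0.007 and 0.014 m and x of grinder in the frame of board between -0.06 and 0.06 m and y of grinder in the frame of board between -0.06 and 0.06 m and linear speed of grinder below 0.03 m/s and contact force between the fingers and grinder below 0.5 N), for 0.2 s.
2. the crank is meshed with the shaft and slid down to the ring, the grinder standing (angle between each of grinder, crank's own z axis and vertical below 0.09 rad and z of grinder in the frame of board between 0.007 and 0.014 m and x of grinder in the frame of board between -0.06 and 0.06 m and y of grinder in the frame of board between -0.06 and 0.06 m and horizontal distance between crank and shaft_tip below 0.004 m and z of crank in the frame of grinder below 0.124 m), for 0.1 s.
At the end, for the whole second after the job is handed in: Grinder upright (5 deg) on the board within 60 mm of its centre in x and y; crank upright, meshed (axes within 4 mm), ring pressed in over 4 of 6 mm with over 4 N; the gripper holds the crank and does not touch the grinder; grinder and crank at rest, neighbours standing (all of step 2 and value of joint ring above 0.004 m and contact force between the fingers and crank above 2 N and contact force between crank and grinder above 4 N and contact force between each of the arm, the fingers and grinder below 0.5 N and linear speed of each of crank, grinder below 0.02 m/s and angle between each of spice_jar, tin, candle_glass's own z axis and vertical below 0.2 rad); the arm keeps its last pose, push and grip.
It fails at once if a neighbour on the board is knocked over or shoved more than 40 mm (angle between any of spice_jar, tin, candle_glass's own z axis and vertical above 0.5 rad or distance of any of spice_jar, tin, candle_glass from where it was at the start of the episode above 0.04 m).
It fails at once if another thing on the table is moved more than 40 mm (distance of any of mug, key_bowl, card_box, sauce_bottle from where it was at the start of the episode above 0.04 m).
It also fails if it takes over 72 s, if anything falls off the work surface, if the arm or the gripper's body presses on something with over 40 N, if the wrist force passes 120 N, or if a joint passes its speed limit or range.

### The arm

A 6-joint arm with a two-finger parallel gripper is mounted at the origin on the work surface. World frame = base frame: x ahead of the robot, y to its left, z up, the work surface at z = 0. Lengths are in m, angles in degrees, forces in N, time in s.
With the tool pointing down it reaches from about 0.375 to 0.9 m from the base axis. Payload 3.1 kg.
Tool frame: the origin (TCP) lies at the very end of the fingers, on their centre line; the grasp point (between the pads) lies 19 mm behind it (bot.tcp_to_grasp is the distance from the TCP to the grasp point, in m); z points along the fingers, y is the direction in which the jaws open and shut (so a half turn about z gives the same grasp; the last joint's range is limited). The gripper opens to 87 mm and grips with 3 to 60 N. Pads are 19 mm wide; open, the fingers measure 117 mm over their backs; the gripper's body (75 mm by 190 mm) begins 51 mm behind the grasp point.
Start: joints at [66.32, 30.224, 82.088, -0, 67.689, -10.227], TCP at [0.145, 0.608, 0.223] pointing down, gripper open.
Joint ranges: [-176.69, 176.69], [-43.24, 126.21], [12.49, 139.97], [-82, 262], [0, 151.66], [-163.58, 163.58]. Speed limits (degrees/s): [159.86, 159.86, 180, 180, 180, 180].

### API

Orientations are given as a 3x3 rotation matrix whose columns are the frame's x, y, z axes.
In Python, from rig import telemetry, eyes, order, bot gives the robot as it stands. The module is installed in compiled form; this text tells all that it offers.
- The arm moves only by the tool servo_tool, never from a script. Its argument "targets" is a list of rows, each a list of 2 entries, a list of its own where there are three numbers: the shift along the tool's x, y, z in m, then the turn, a rotation vector about the tool's x, y, z in rad. In form: [[[tx, ty, tz], [wx, wy, wz]], ...]. A call has 1 to 12 rows; each row is the pose to reach, as a shift and turn from the pose commanded when the call began, along the tool's axes at that moment; what a row does not reach only later rows make up. A row lasts 1/8 s, in which the tool goes at most 62.5 mm and 10.7 degrees, less where a joint would pass 70% of its speed; a pose out of reach is approached as far as the arm can. A call with a gripper value outside its range is refused whole. "gripper" is the finger opening in m, from 0 to 0.087, set as the call begins (left out, the last holds). The fingers move at their own pace and stop on an object; the grip force is fixed at half the most. Time passes only in rows, so rows that repeat a pose let the fingers close. It gives the time, the measured TCP pose, the force and the opening at its end, in the units of the state.
- telemetry.read_state(): the state, without advancing time (a new reading comes with each control period).
- eyes.capture(name): name is "side" or "top" or "wrist"; returns a dict with "pixels" (420x560x3 uint8, blue, green, red), "intrinsics" (3x3 intrinsics, pixels), "k1" (the pictures are not rectified: a ray, as slopes to the right and down, at radius r is drawn at 1 + k1 r^2 times it, then the intrinsics apply), "extrinsics" (4x4, takes a point from camera to world coordinates); the wrist camera has in their place "T_tool_cam" (4x4, takes a point from camera to tool coordinates, whose origin is the TCP and whose axes are the flange's). Camera axes: x right, y down, z forward; pixel columns grow to the right and rows downward; lengths in m; the calibration is good to about 2 mm. A picture is of the moment at which its call begins: read the wrist's pose just before it. There is no depth.
- order.hand_in(): hands the job in, once; it reports no verdict.
The state is a dict: "time_s": time; "joint_positions": joint angles; "qvel": joint speeds; "tau": joint torques, N m; "position": TCP position; "tcp_rot": TCP orientation; "force": force on the tool from outside, world axes, zero at the start; "moment": the same for the moment, N m; "opening": opening from 0.0 (shut) to 1.0 (fully open).
Only numpy, scipy, OpenCV 4.12 (cv2) and the standard library are available. Lean on these libraries where they do the work, as an engineer would, in place of code of your own. Each camera call takes 0.05 s, during which the arm holds its last target. There are 200 camera calls.

## Working session

There is one attempt and no reset: what is moved stays moved. The work goes in short steps, Python scripts to look and compute and a tool call to move; the robot and the scene stay as the last step left them, time stands still between calls to the robot, and variables do not carry over. Pictures are saved under pics/ and viewed, about 8 in all and at most 12, crops included, and the job is handed in when it is done.

Besides the shell and the picture viewer there is one more tool, called after "Call:" in YAML: its name, and indented under it one key for each argument. servo_tool: Moves the arm, as the interface text tells. Its arguments: {"type":"object","properties":{"targets":{"type":"array","items":{"type":"array"}},"gripper":{"type":"number"}},"required":["targets"]}

```bash
mkdir -p pics; cat > h.py <<'E'
import numpy as np,cv2
from rig import telemetry,eyes,order,bot
def cap(n,fn=None):
    s=telemetry.read_state(); c=eyes.capture(n)
    if n=='wrist':
        T=np.eye(4);T[:3,:3]=np.array(s['tcp_rot']);T[:3,3]=s['position'];E=T@np.array(c['T_tool_cam'])
    else: E=np.array(c['extrinsics'])
    if fn:
        cv2.imwrite('pics/'+fn+'.png',c['pixels']); np.savez('pics/'+fn,K=c['intrinsics'],k=c['k1'],E=E,p=c['pixels'])
    return c,E
def ld(fn):
    return np.load('pics/'+fn+'.npz')
def dist(k): return np.array([float(k),0,0,0,0])
def ray(fn,uv):
    d=ld(fn);K=d['K'];E=d['E'];k=float(d['k'])
    q=np.array([(uv[0]-K[0,2])/K[0,0],(uv[1]-K[1,2])/K[1,1]]);u=q.copy()
    for _ in range(30): u=q/(1+k*(u@u))
    return E[:3,3],E[:3,:3]@np.array([u[0],u[1],1])
def onz(fn,uv,z):
    o,r=ray(fn,uv); return o+r*(z-o[2])/r[2]
def proj(fn,P):
    d=ld(fn);E=np.linalg.inv(d['E']);K=d['K'];k=float(d['k'])
    p=np.atleast_2d(P)@E[:3,:3].T+E[:3,3];u=p[:,:2]/p[:,2:];u=u*(1+k*(u**2).sum(1))[:,None]
    return np.c_[u[:,0]*K[0,0]+K[0,2],u[:,1]*K[1,1]+K[1,2]]
def crop(fn,x0,y0,x1,y1,s,out):
    p=ld(fn)['p'];cv2.imwrite('pics/'+out+'.png',cv2.resize(p[y0:y1,x0:x1],None,fx=s,fy=s,interpolation=cv2.INTER_CUBIC))
E
python3 - <<'E'
from h import *
for n in('top','side','wrist'): c,E=cap(n,n+'0');print(n,E.round(3).tolist(),np.array(c['intrinsics']).tolist(),c['k1'])
print(telemetry.read_state(),bot.tcp_to_grasp)
a=ld('top0')['p'];b=ld('side0')['p']
E
```

```text
top [[-0.024, -0.984, 0.176, 0.325], [-0.999, 0.028, 0.019, -0.036], [-0.024, -0.175, -0.984, 1.657], [0.0, 0.0, 0.0, 1.0]] [[497.11216978956827, 0.0, 286.11789434812664], [0.0, 497.11216978956827, 210.06075631017956], [0.0, 0.0, 1.0]] -0.11370846941925528
side [[-0.948, -0.217, 0.232, 0.328], [-0.317, 0.599, -0.736, 0.851], [0.021, -0.771, -0.637, 0.809], [0.0, 0.0, 0.0, 1.0]] [[403.8577962305709, 0.0, 284.2315715158734], [0.0, 403.8577962305709, 212.81708091720137], [0.0, 0.0, 1.0]] -0.013608238215069025
wrist [[0.232, 0.934, 0.273, 0.071], [0.973, -0.222, -0.066, 0.624], [-0.001, 0.281, -0.96, 0.383], [0.0, 0.0, 0.0, 1.0]] [[305.5372213383683, 0.0, 276.49955543178925], [0.0, 305.5372213383683, 204.61213530603857], [0.0, 0.0, 1.0]] -0.04050194024662053
{'time_s': 0.15, 'joint_positions': array([ 6.63236791e+01,  3.02660552e+01,  8.21391722e+01, -7.44496765e-04,
        6.76899573e+01, -1.02256503e+01]), 'qvel': array([ 0.00574763, -0.14894271, -0.20457546, -0.05176572,  0.03283806,
        0.10047895]), 'tau': array([ 4.21839850e-04, -4.40429842e+01, -1.76842278e+01,  6.33497676e-02,
        5.52809529e-02, -8.16128886e-05]), 'position': array([0.14510883, 0.60734508, 0.22180563]), 'tcp_rot': array([[-9.72571604e-01,  2.32602761e-01, -6.56112021e-04],
       [ 2.32603514e-01,  9.72570448e-01, -1.52628048e-03],
       [ 2.83098110e-04, -1.63703101e-03, -9.99998620e-01]]), 'force': array([-0.28484506, -0.78810453,  0.10026192]), 'moment': array([-0.03607304, -0.02960114, -0.01353589]), 'opening': 0.9982120783665954} 0.0187
```

View pics/top0.png

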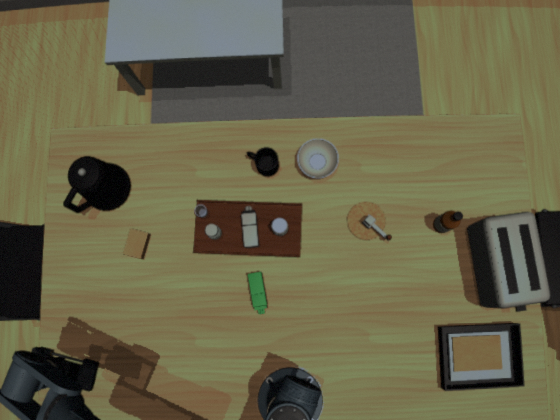

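View pics/side0.png

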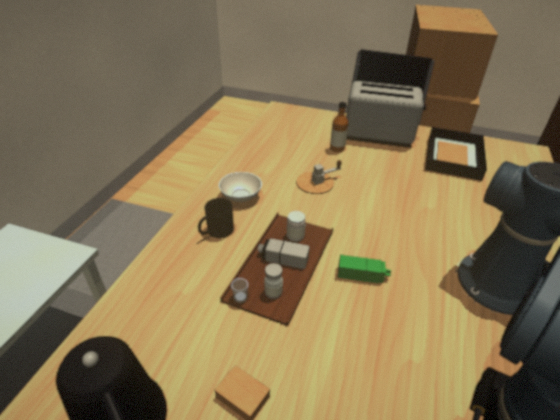

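The top view shows the board at about (248,228), with the grinder at (250,247) to (249,208) and its shaft at the upper end. The crank is at (367,220) with its arm towards (388,238), and the green look-alike is at (258,292). The side view agrees.

```bash
python3 - <<'E'
from h import *
for n,uv,z in [('board TL',(194,200),.018),('TR',(302,203),.018),('BL',(193,254),.018),('BR',(301,257),.018),('gr bottom',(251,247),.056),('gr top',(249,212),.056),('crank',(368,219),.06),('knob',(388,238),.068),('jar',(213,231),.095),('tin',(280,226),.085),('coaster',(366,221),.006),('bowl',(317,160),.05),('mug',(266,162),.09),('bottle',(452,217),.19)]:
    print(n,onz('top0',uv,z).round(3))
crop('top0',180,150,460,310,2.8,'top0c')
print((np.array(ld('wrist0')['E'])[:3,3]))
E
```

```text
board TL [0.662 0.307 0.018]
TR [ 0.641 -0.059  0.018]
BL [0.478 0.309 0.018]
BR [ 0.46  -0.05   0.018]
gr bottom [0.493 0.111 0.056]
gr top [0.608 0.116 0.056]
crank [ 0.573 -0.271  0.06 ]
knob [ 0.508 -0.331  0.068]
jar [0.543 0.229 0.095]
tin [0.555 0.015 0.085]
coaster [ 0.575 -0.272  0.006]
bowl [ 0.779 -0.113  0.05 ]
mug [0.766 0.056 0.09 ]
bottle [ 0.552 -0.506  0.19 ]
[0.07078446 0.62448625 0.38281773]
```

View pics/top0c.png

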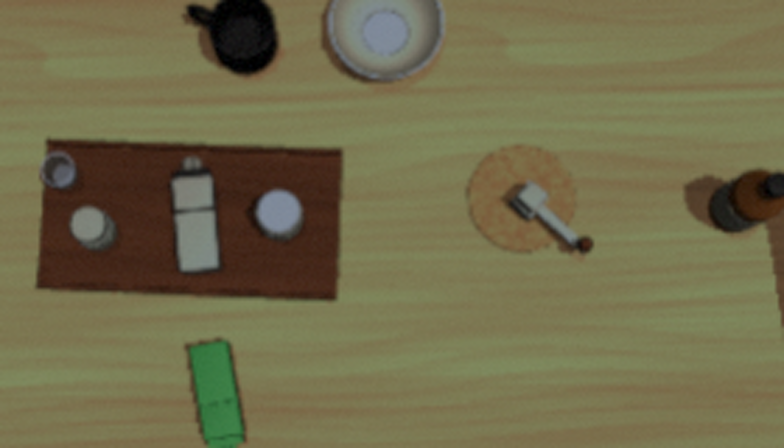

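Call:
servo_tool:
  targets:
    - [[-0.05,-0.04,-0.01],[0,0,-0.04]]
    - [[-0.1,-0.08,-0.02],[0,0,-0.08]]
    - [[-0.145,-0.12,-0.03],[0,0,-0.12]]
    - [[-0.19,-0.155,-0.03],[0,0,-0.16]]
    - [[-0.235,-0.19,-0.03],[0,0,-0.2]]
    - [[-0.28,-0.23,-0.03],[0,0,-0.24]]
    - [[-0.325,-0.265,-0.03],[0,0,-0.28]]
    - [[-0.37,-0.3,-0.03],[0,0,-0.28]]
    - [[-0.415,-0.34,-0.03],[0,0,-0.28]]
    - [[-0.46,-0.375,-0.03],[0,0,-0.28]]
    - [[-0.48,-0.392,-0.03],[0,0,-0.28]]
    - [[-0.48,-0.392,-0.03],[0,0,-0.28]]
  gripper: 0.087

```text
time_s: 1.65
position: [0.522, 0.1133, 0.2522]
tcp_rot: [[-0.999, -0.042, -0.0], [-0.042, 0.999, 0.0], [0.0, 0.0, -1.0]]
force: [-0.8, 0.1, -0.2]
opening: 1.0
```

```bash
python3 - <<'E'
from h import *
cap('wrist','w1')
crop('w1',0,0,560,420,1.4,'w1c')
s=telemetry.read_state();print(s['time_s'],s['position'],s['tcp_rot'],s['joint_positions'])
E
```

```text
1.7 [0.52078012 0.11448218 0.25211181] [[-9.99062835e-01 -4.32612332e-02 -1.38448253e-03]
 [-4.32619920e-02  9.99063625e-01  5.22920986e-04]
 [ 1.36056393e-03  5.82326395e-04 -9.99998905e-01]] [ 3.64983731e-01  2.11171532e+01  9.31751815e+01  3.34046187e-02
  6.57868015e+01 -9.21282207e+01]
```

View pics/w1c.png

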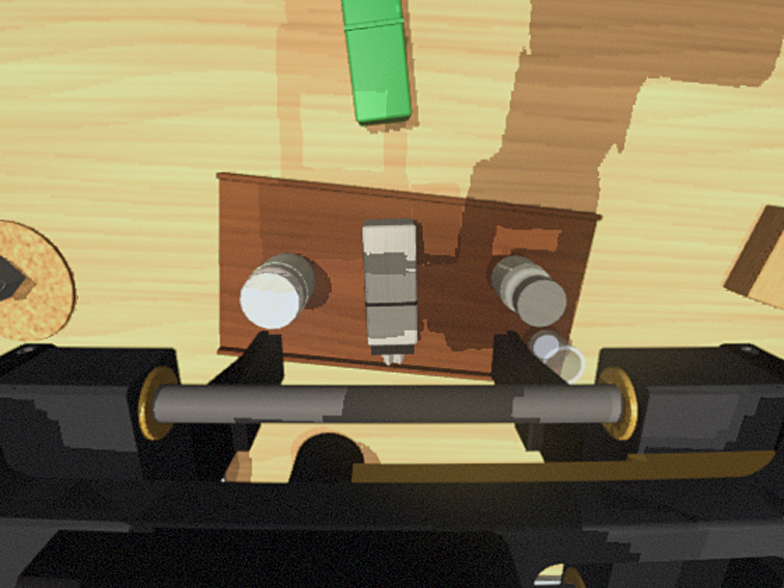

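The wrist view, enlarged 1.4 times, shows the grinder's upper face with corners at about (363,222), (416,222), (368,346) and (416,344). The shaft is at (393,360), the tin is on the left at (272,290) and the jar on the right at (535,295).

```bash
python3 - <<'E'
from h import *
f=1.4
for n,uv,z in [('b1',(363,222),.056),('b2',(416,222),.056),('t1',(368,346),.056),('t2',(416,344),.056),('band1',(365,303),.056),('band2',(416,303),.056),('shaft end',(394,364),.033),('BL',(220,176),.018),('BR',(600,216),.018),('TL',(220,352),.018),('tin',(272,297),.085),('jar',(537,299),.095)]:
    print(n,onz('w1',(uv[0]/f,uv[1]/f),z).round(4))
E
```

```text
b1 [0.4951 0.0914 0.056 ]
b2 [0.4932 0.1356 0.056 ]
t1 [0.6073 0.0989 0.056 ]
t2 [0.6035 0.1424 0.056 ]
band1 [0.5662 0.095  0.056 ]
band2 [0.5644 0.1399 0.056 ]
shaft end [0.6358 0.1243 0.033 ]
BL [ 0.464  -0.0407  0.018 ]
BR [0.4849 0.3092 0.018 ]
TL [ 0.6379 -0.0522  0.018 ]
tin [0.5545 0.0209 0.085 ]
jar [0.5441 0.2316 0.095 ]
```

Call:
servo_tool:
  targets:
    - [[-0.02,0.001,0.03],[0,0.1,-0.02]]
    - [[-0.028,0.002,0.07],[0,0.2,-0.02]]
    - [[-0.028,0.002,0.11],[0,0.26,-0.02]]
    - [[-0.028,0.002,0.14],[0,0.26,-0.02]]
    - [[-0.028,0.002,0.16],[0,0.26,-0.02]]
    - [[-0.028,0.002,0.18],[0,0.26,-0.02]]
    - [[-0.028,0.002,0.19],[0,0.26,-0.02]]
    - [[-0.028,0.002,0.2],[0,0.26,-0.02]]
    - [[-0.028,0.002,0.21],[0,0.26,-0.02]]
    - [[-0.028,0.002,0.22],[0,0.26,-0.02]]
    - [[-0.028,0.002,0.22],[0,0.26,-0.02]]

```text
time_s: 3.08
position: [0.5484, 0.1181, 0.0319]
tcp_rot: [[-0.964, -0.065, -0.258], [-0.063, 0.998, -0.014], [0.259, 0.003, -0.966]]
force: [0.5, 0.2, -0.8]
opening: 0.999
```

Call:
servo_tool:
  targets:
    - [[0,0,0],[0,0,0]]
    - [[0,0,0],[0,0,0]]
    - [[0,0,0],[0,0,0]]
    - [[0,0,0],[0,0,0]]
    - [[0,0,0],[0,0,0]]
    - [[0,0,0],[0,0,0]]
  gripper: 0.0

```text
time_s: 3.82
position: [0.5489, 0.1179, 0.0326]
tcp_rot: [[-0.964, -0.065, -0.257], [-0.064, 0.998, -0.015], [0.257, 0.002, -0.966]]
force: [0.3, -0.8, 0.6]
opening: 0.529
```

```bash
python3 - <<'E'
from h import *
s=telemetry.read_state();print(s)
cap('side','s2');cap('top','t2')
a=ld('side0')['p']
crop('s2',200,170,400,320,4,'s2c')
E
```

```text
{'time_s': 3.825, 'joint_positions': array([  1.03974034,  46.25507441,  87.39608029,  -0.66381307,
        61.23694126, -92.32626875]), 'qvel': array([ 0.04687243, -0.05569327,  0.09617595,  0.09136824, -0.01457849,
       -0.00158915]), 'tau': array([  0.62735137, -47.6968503 , -10.3209883 ,   0.32909134,
         0.92062505,   0.04796261]), 'position': array([0.54892434, 0.11787786, 0.03264273]), 'tcp_rot': array([[-0.96428966, -0.06533467, -0.25666481],
       [-0.06366575,  0.99786129, -0.01481587],
       [ 0.25708387,  0.00205397, -0.96638691]]), 'force': array([ 0.33034859, -0.83720612,  0.61826801]), 'moment': array([-0.2409909 , -0.13258643,  0.10064864]), 'opening': 0.5290133050137416}
```

View pics/s2c.png

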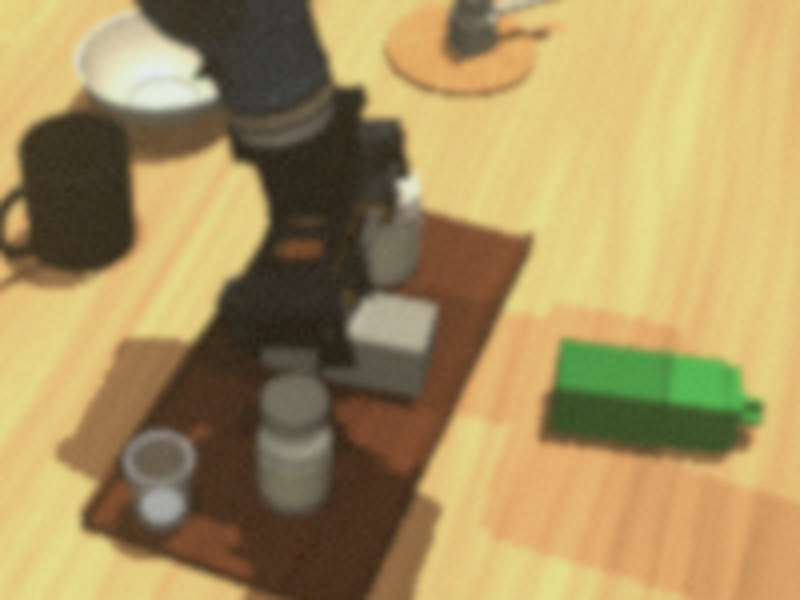

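The side crop shows the jaws closed on the grinder's middle, with the jar and tin untouched. The opening of 46 mm confirms the hold. Next I work out how far the tool can tilt forward.

```bash
cat > kin.py <<'E'
import numpy as np
from scipy.optimize import least_squares
D=[((30.27,82.14,67.69),(.1451,.6073,.2218)),((21.117,93.175,65.787),(.5208,.1145,.2521)),((46.255,87.396,61.237),(.5489,.1179,.0326))]
def fk(p,q):
    L1,L2,a,h,Lt=p;A=np.radians(np.cumsum(q))
    return np.array([a+L1*np.sin(A[0])+L2*np.sin(A[1])+Lt*np.sin(A[2]),h+L1*np.cos(A[0])+L2*np.cos(A[1])+Lt*np.cos(A[2])])
def res(p): return np.concatenate([fk(p,q)-[np.sqrt(x*x+y*y-.111**2),z] for q,(x,y,z) in D])
if __name__=='__main__':
    for a0 in (0,):
        s=least_squares(res,[.45,.4,0,.3,.3]);p=s.x;print(p.round(4),(res(p)*1000).round(1))
        s=least_squares(lambda v:res([v[0],v[1],0,v[2],v[3]]),[.45,.4,.3,.3]);v=s.x;print('a=0',v.round(4),(s.fun*1000).round(1));p2=[v[0],v[1],0,v[2],v[3]]
    for pp in(p,p2):
      for r,z in((.55,.08),(.55,.2),(.6,.08),(.6,.1)):
        for th in(30,40,45,50,55,60,75):
            L1,L2,a,h,Lt=pp;t=np.radians(th)
            w=np.array([r-a-(Lt-.0187)*np.sin(t),z+(Lt-.0187)*np.cos(t)-h]);d=np.hypot(*w)
            c=(d*d-L1*L1-L2*L2)/2/L1/L2
            if abs(c)>1: print(r,z,th,'unreach');continue
            q3=np.arccos(c);q2=np.arctan2(w[0],w[1])-np.arctan2(L2*np.sin(q3),L1+L2*c)
            print(r,z,th,np.degrees([q2,q3]).round(0),'q5',round(180-th-np.degrees(q2+q3)),end=' | ')
        print()
E
python3 kin.py
```

```text
[0.609  0.3259 0.0064 0.3325 0.5134] [-0.6 -0.9  0.6  1.1 -0.  -0.1]
a=0 [0.6071 0.3336 0.33   0.5054] [-0.9 -0.1  0.6  1.6 -0.2 -1.5]
0.55 0.08 30 [ 35. 155.] q5 -40 | 0.55 0.08 40 unreach
0.55 0.08 45 unreach
0.55 0.08 50 unreach
0.55 0.08 55 unreach
0.55 0.08 60 unreach
0.55 0.08 75 unreach

0.55 0.2 30 [ 15. 139.] q5 -4 | 0.55 0.2 40 [ 20. 157.] q5 -37 | 0.55 0.2 45 [ 32. 171.] q5 -68 | 0.55 0.2 50 unreach
0.55 0.2 55 unreach
0.55 0.2 60 unreach
0.55 0.2 75 unreach

0.6 0.08 30 [ 35. 145.] q5 -30 | 0.6 0.08 40 [ 50. 166.] q5 -76 | 0.6 0.08 45 unreach
0.6 0.08 50 unreach
0.6 0.08 55 unreach
0.6 0.08 60 unreach
0.6 0.08 75 unreach

0.6 0.1 30 [ 31. 143.] q5 -25 | 0.6 0.1 40 [ 44. 163.] q5 -67 | 0.6 0.1 45 unreach
0.6 0.1 50 unreach
0.6 0.1 55 unreach
0.6 0.1 60 unreach
0.6 0.1 75 unreach

0.55 0.08 30 [ 34. 152.] q5 -36 | 0.55 0.08 40 unreach
0.55 0.08 45 unreach
0.55 0.08 50 unreach
0.55 0.08 55 unreach
0.55 0.08 60 unreach
0.55 0.08 75 unreach

0.55 0.2 30 [ 15. 138.] q5 -3 | 0.55 0.2 40 [ 19. 154.] q5 -33 | 0.55 0.2 45 [ 27. 165.] q5 -57 | 0.55 0.2 50 unreach
0.55 0.2 55 unreach
0.55 0.2 60 unreach
0.55 0.2 75 unreach

0.6 0.08 30 [ 34. 143.] q5 -27 | 0.6 0.08 40 [ 46. 161.] q5 -67 | 0.6 0.08 45 unreach
0.6 0.08 50 unreach
0.6 0.08 55 unreach
0.6 0.08 60 unreach
0.6 0.08 75 unreach

0.6 0.1 30 [ 31. 141.] q5 -22 | 0.6 0.1 40 [ 41. 159.] q5 -60 | 0.6 0.1 45 [ 57. 172.] q5 -94 | 0.6 0.1 50 unreach
0.6 0.1 55 unreach
0.6 0.1 60 unreach
0.6 0.1 75 unreach
```

```bash
cat > ik.py <<'E'
import numpy as np
from scipy.optimize import least_squares
from scipy.spatial.transform import Rotation as R
P=[.6071,.3336,.33,.5054]
def fk(q):
    L1,L2,h,Lt=P;q=np.radians(q)
    A=R.from_euler('z',q[0])
    ax=lambda b,v:R.from_rotvec(np.array(v)*b)
    o=np.array([0,.111,h]);B=ax(q[1],[0,1,0]);o=o+B.apply([0,0,L1]);B=B*ax(q[2],[0,1,0]);o=o+B.apply([0,0,L2])
    B=B*ax(q[3],[0,0,1])*ax(q[4],[0,1,0]);o=o+B.apply([0,0,Lt]);B=B*ax(q[5],[0,0,1])
    # const: at q4=0 tool down, q6=0,q1=0 tool x at +90 deg world
    M=R.from_euler('z',CONST,degrees=True)
    return A.apply(o),(A*B*M).as_matrix()
CONST=-90
lo=np.array([-176,-43,12.5,-82,0,-163]);hi=np.array([176,126,139.9,262,151,163])
def ik(p,Rm,q0):
    best=None
    f=lambda q:np.concatenate([(fk(q)[0]-p)*10,(fk(q)[1]-Rm).ravel()])
    s=least_squares(f,np.clip(q0,lo+.1,hi-.1),bounds=(lo,hi),x_scale=30.)
    return s.x,np.abs(s.fun).max()
def pose(th,az,jawyaw,p,flip=1):
    """tool leaning th deg so that it points towards azimuth az; jaw axis horizontal perp. tool x = flip*direction of az side"""
    a=np.radians(az);t=np.radians(th);u=np.array([np.cos(a),np.sin(a),0])
    z=np.sin(t)*u-np.cos(t)*np.array([0,0,1]);x=flip*(np.cos(t)*u+np.sin(t)*np.array([0,0,1]));y=np.cross(z,x)
    return np.array(p)+.0187*z,np.c_[x,y,z]
E
python3 - <<'E'
from ik import *
np.set_printoptions(suppress=True,precision=3)
for q in ([66.32,30.22,82.09,0,67.69,-10.23],[1.04,46.255,87.396,-.664,61.237,-92.33]):
    p,M=fk(q);print(p,M.round(3).tolist())
q=[1,46,87,0,61,88]
for n,a in [('lie v',(0,0,0,(.53,-.13,.1))),('lie-20',(-20,0,0,(.53,-.13,.1))),('lie-40',(-40,0,0,(.55,-.13,.032))),('up',(-40,0,0,(.55,-.13,.2))),('v',(0,0,0,(.55,-.10,.25))),('y45',(0,45,0,(.55,0,.25))),('y90',(0,90,0,(.55,0.05,.25))),('t20',(20,90,0,(.55,.1,.25))),('t50',(50,90,0,(.56,.13,.25))),('fin',(50,90,0,(.56,.133,.09))),('fin60',(60,90,0,(.56,.133,.09)))]:
    p,M=pose(*a);q,e=ik(p,M,q);print(n,q.round(1),round(e,4))
E
```

```text
[0.145 0.607 0.223] [[0.973, -0.233, 0.0], [-0.233, -0.973, 0.0], [-0.0, 0.0, -1.0]]
[0.548 0.116 0.031] [[0.964, 0.065, -0.257], [0.064, -0.998, -0.015], [-0.257, -0.002, -0.966]]
lie v [ -25.5   32.1  108.5    0.    39.4 -115.5] 0.0
lie-20 [ -19.6   45.4   81.3   -6.9   72.4 -106.4] 0.0
lie-40 [ -15.9   68.7   47.3  -10.4  102.8 -104.6] 0.0
up [ -15.9   61.8   35.9  -11.8  120.7 -108.4] 0.0
v [ -21.8   24.2   92.    -0.    63.8 -111.8] 0.0
y45 [ -11.6   23.4   93.4   -0.    63.2 -146.6] 0.0
y90 [   3.8   23.3   95.7  -12.4   59.4 -163. ] 0.182
t20 [   1.9   21.8   96.4   -1.8   58.  -163. ] 0.3669
t50 [  -5.7   24.5   91.1   13.    65.8 -163. ] 0.5817
fin [   1.4   32.1  109.2    6.9   35.  -163. ] 0.6958
fin60 [  -1.6   33.5  104.8   11.4   42.  -163. ] 0.7443
```

```bash
sed -i 's/^CONST=-90/CONST=90/' ik.py; python3 - <<'E'
from ik import *
np.set_printoptions(suppress=True,precision=3)
p,M=fk([1.04,46.255,87.396,-.664,61.237,-92.33]);print(p,M.round(3).tolist())
for fl,q in((1,[1,46,87,0,61,88]),):
  for n,a in [('lie v',(0,0,0,(.53,-.13,.1))),('lie-20',(-20,0,0,(.53,-.13,.1))),('lie-40',(-40,0,0,(.55,-.13,.032))),('up',(-40,0,0,(.55,-.13,.2))),('v',(0,0,0,(.55,-.10,.25))),('y45',(0,45,0,(.55,0,.25))),('y90',(0,90,0,(.55,0.05,.25))),('t20',(20,90,0,(.55,.1,.25))),('t50',(50,90,0,(.56,.13,.25))),('fin',(50,90,0,(.56,.133,.09))),('fin60',(60,90,0,(.56,.133,.09))),('fin70',(70,90,0,(.56,.133,.09)))]:
    p,M=pose(*a,flip=fl);q,e=ik(p,M,q);print(n,q.round(1),round(e,4))
E
```

```text
[0.548 0.116 0.031] [[-0.964, -0.065, -0.257], [-0.064, 0.998, -0.015], [0.257, 0.002, -0.966]]
lie v [-25.5  32.1 108.5  -0.   39.4  64.5] 0.0
lie-20 [-19.6  45.4  81.3  -6.9  72.4  73.6] 0.0
lie-40 [-15.9  68.7  47.3 -10.4 102.8  75.4] 0.0
up [-15.9  61.8  35.9 -11.8 120.7  71.6] 0.0
v [-21.8  24.2  92.   -0.   63.8  68.2] 0.0
y45 [-11.6  23.4  93.4  -0.   63.2  33.4] 0.0
y90 [-6.4 23.6 93.1 -0.  63.3 -6.4] 0.0
t20 [-18.4  25.1  96.1  20.7  66.8 -28. ] 0.0
t50 [-33.9  38.   99.3  40.3  79.5 -55.1] 0.0
fin [-33.7  51.1 106.6  45.   64.3 -69.5] 0.0
fin60 [-37.4  58.2 103.6  46.4  71.9 -74.9] 0.0
fin70 [-40.   65.8  99.7  47.1  79.7 -78.7] 0.0
```

Call:
servo_tool:
  targets:
    - [[0.005,0,-0.019],[0,0,0]]
    - [[0.012,0,-0.045],[0,0,0]]
    - [[0.02,0,-0.08],[0,0,0]]
    - [[0.031,0,-0.116],[0,0,0]]
    - [[0.033,-0.02,-0.116],[0,0,0]]
    - [[0.037,-0.06,-0.114],[0,0,0]]
    - [[0.043,-0.1,-0.112],[0,0,0]]
    - [[0.049,-0.14,-0.11],[0,0,0]]
    - [[0.056,-0.18,-0.109],[0,0,0]]
    - [[0.062,-0.22,-0.108],[0,0,0]]
    - [[0.066,-0.2455,-0.107],[0,0,0]]
    - [[0.066,-0.2455,-0.107],[0,0,0]]

```text
time_s: 5.42
position: [0.5273, -0.132, 0.151]
tcp_rot: [[-0.964, -0.061, -0.259], [-0.06, 0.998, -0.013], [0.259, 0.003, -0.966]]
force: [-1.0, 0.4, -4.8]
opening: 0.524
```

Call:
servo_tool:
  targets:
    - [[-0.008,0,0.029],[0,0,0]]
    - [[-0.015,0,0.06],[0,0,0]]
    - [[-0.022,0,0.085],[0,0,0]]
    - [[-0.027,0,0.104],[0,0,0]]
    - [[-0.031,0,0.117],[0,0,0]]
    - [[-0.033,0,0.123],[0,0,0]]
    - [[-0.033,0,0.124],[0,0,0]]
    - [[-0.033,0,0.124],[0,0,0]]

```text
time_s: 6.42
position: [0.5291, -0.1293, 0.0246]
tcp_rot: [[-0.965, -0.065, -0.256], [-0.063, 0.998, -0.015], [0.256, 0.002, -0.967]]
force: [1.1, -0.1, -4.2]
opening: 0.525
```

```bash
python3 - <<'E'
from h import *
s=telemetry.read_state();print(s['time_s'],s['position'],s['tcp_rot'].round(3).tolist(),s['joint_positions'],s['force'],s['opening'])
cap('top','t3');crop('t3',180,150,460,310,2.8,'t3c')
E
```

```text
6.425 [ 0.52908558 -0.12931845  0.02458049] [[-0.965, -0.065, -0.256], [-0.063, 0.998, -0.015], [0.256, 0.002, -0.967]] [ -21.9333105    46.01190789   90.50024855   -7.46002351   57.18408392
 -110.87476753] [ 1.1424911  -0.11687724 -4.23528991] 0.5251443224840594
```

View pics/t3c.png

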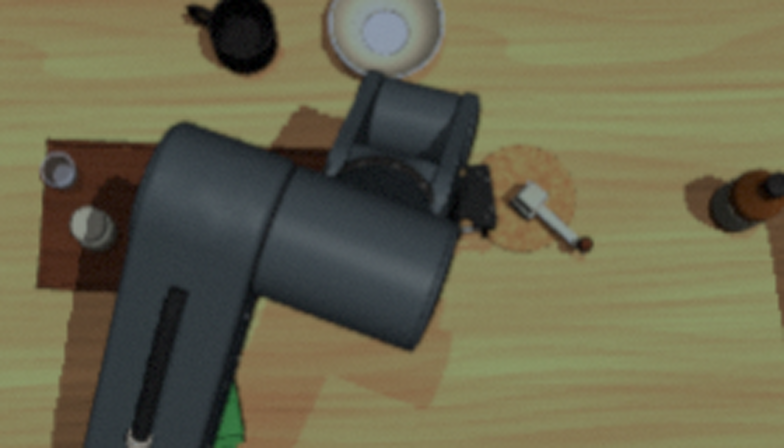

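Call:
servo_tool:
  targets:
    - [[0,0,0.002],[0,0,0]]
    - [[-0.001,0,0.003],[0,0,0]]
    - [[-0.001,0,0.003],[0,0,0]]

```text
time_s: 6.85
position: [0.5287, -0.1294, 0.0226]
tcp_rot: [[-0.964, -0.065, -0.257], [-0.063, 0.998, -0.015], [0.258, 0.002, -0.966]]
force: [-1.7, 0.8, 5.6]
opening: 0.522
```

Call:
servo_tool:
  targets:
    - [[0,0,0],[0,0,0]]
    - [[0,0,0],[0,0,0]]
    - [[0,0,0],[0,0,0]]
    - [[0,0,0],[0,0,0]]
    - [[0,0,0],[0,0,0]]
  gripper: 0.087

```text
time_s: 7.48
position: [0.5288, -0.1291, 0.0207]
tcp_rot: [[-0.964, -0.065, -0.257], [-0.063, 0.998, -0.014], [0.257, 0.003, -0.966]]
force: [-0.5, 0.1, -0.1]
opening: 0.97
```

Call:
servo_tool:
  targets:
    - [[0,0,-0.03],[0,0,0]]
    - [[0,0,-0.07],[0,0,0]]
    - [[0,0,-0.11],[0,0,0]]
    - [[0,0,-0.15],[0,-0.1,0]]
    - [[0.02,0,-0.19],[0,-0.26,0]]
    - [[0.02,0,-0.2],[0,-0.26,0]]
    - [[0.02,0,-0.2],[0,-0.26,0]]

```text
time_s: 8.35
position: [0.5618, -0.128, 0.22]
tcp_rot: [[-0.998, -0.065, 0.002], [-0.065, 0.998, 0.001], [-0.002, 0.001, -1.0]]
force: [0.5, 0.2, -0.9]
opening: 0.998
```

```bash
python3 - <<'E'
from h import *
s=telemetry.read_state();print(s['time_s'],s['position'],s['tcp_rot'].round(3).tolist(),s['joint_positions'],s['force'],s['opening'])
cap('wrist','w4')
crop('w4',0,0,560,420,1.4,'w4c')
E
```

```text
8.35 [ 0.56175601 -0.12795224  0.22004248] [[-0.998, -0.065, 0.002], [-0.065, 0.998, 0.001], [-0.002, 0.001, -1.0]] [ -24.0008379    26.5878511    89.46003627    0.12632523   63.90529818
 -117.76711937] [ 0.49903522  0.16117256 -0.94204844] 0.9982898552803393
```

View pics/w4c.png

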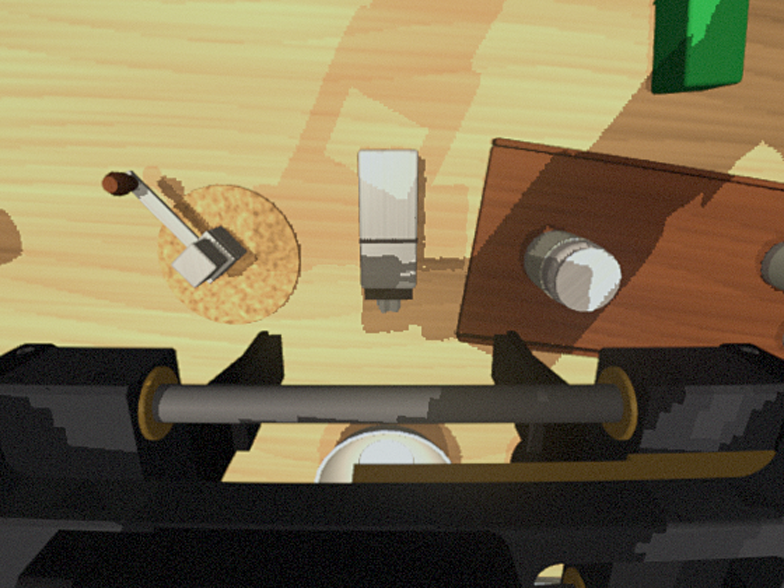

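The wrist view shows the grinder lying on the table with corners at (358,150), (417,150), (363,288) and (415,288), and its shaft at (388,305). The crank grip is near (195,260) and the tin is upright.

```bash
python3 - <<'E'
from h import *
from ik import *
f=1.4
P4=[onz('w4',(u/f,v/f),.046) for u,v in((358,150),(417,150),(363,288),(415,288))]
for p in P4: print(p.round(4))
b=(P4[0]+P4[1])/2;t=(P4[2]+P4[3])/2;d=t-b;print('yaw',np.degrees(np.arctan2(d[1],d[0])),np.linalg.norm(d))
yaw=np.degrees(np.arctan2(d[1],d[0]));u=d/np.linalg.norm(d)
G=b+u*.080;G[2]=.032;print('G',G)
T,M=pose(-40,yaw,0,G)
s=telemetry.read_state();R0=s['tcp_rot'];p0=s['position']
from scipy.spatial.transform import Rotation as R
print('target',T,M.round(3).tolist());print('shift tool',R0.T@(T-p0));print('rotvec',R.from_matrix(R0.T@M).as_rotvec())
for c,z in(((192,262),.068),((120,184),.068)):print('crank',onz('w4',(c[0]/f,c[1]/f),z))
E
```

```text
[ 0.4788 -0.1557  0.046 ]
[ 0.4759 -0.1116  0.046 ]
[ 0.5864 -0.1465  0.046 ]
[ 0.5836 -0.1041  0.046 ]
yaw 4.423755994193655 0.10795296793119313
G [ 0.55711484 -0.12745698  0.032     ]
target [ 0.54513052 -0.12838412  0.01767497] [[0.764, 0.077, -0.641], [0.059, -0.997, -0.05], [-0.643, -0.0, -0.766]]
shift tool [ 1.62519342e-02 -1.32068481e-04  2.01128549e-01]
rotvec [ 1.07028844 -0.01011817  2.94241662]
crank [ 0.56760776 -0.27587466  0.068     ]
crank [ 0.51261239 -0.32554466  0.068     ]
```

Call:
servo_tool:
  targets:
    - [[0,0,0],[0,0,0.18]]
    - [[0,0,0],[0,0,0.36]]
    - [[0,0,0],[0,0,0.54]]
    - [[0,0,0],[0,0,0.72]]
    - [[0,0,0],[0,0,0.9]]
    - [[0,0,0],[0,0,1.08]]
    - [[0,0,0],[0,0,1.26]]
    - [[0,0,0],[0,0,1.44]]
    - [[0,0,0],[0,0,1.62]]
    - [[0,0,0],[0,0,1.8]]
    - [[0,0,0],[0,0,1.98]]
    - [[0,0,0],[0,0,2.16]]

```text
time_s: 9.9
position: [0.561, -0.1272, 0.2167]
tcp_rot: [[0.505, 0.863, -0.004], [0.863, -0.505, 0.004], [0.001, -0.006, -1.0]]
force: [-0.9, -0.5, -0.3]
opening: 0.998
```

Call:
servo_tool:
  targets:
    - [[0,0,0],[0,0,0.18]]
    - [[0,0,0],[0,0,0.36]]
    - [[0,0,0],[0,0,0.54]]
    - [[0,0,0],[0,0,0.72]]
    - [[0,0,0],[0,0,0.9]]
    - [[0,0,0],[0,0,0.97]]
    - [[0,0,0],[0,0,0.97]]

```text
time_s: 10.78
position: [0.561, -0.1273, 0.217]
tcp_rot: [[0.997, 0.078, -0.004], [0.078, -0.997, 0.004], [-0.003, -0.004, -1.0]]
force: [-0.2, -0.5, -0.1]
opening: 0.999
```

Call:
servo_tool:
  targets:
    - [[-0.005,0,0.01],[0,-0.12,0]]
    - [[-0.01,0,0.02],[0,-0.26,0]]
    - [[-0.016,-0.001,0.03],[0,-0.4,0]]
    - [[-0.016,-0.001,0.04],[0,-0.54,0]]
    - [[-0.016,-0.001,0.06],[0,-0.65,0]]
    - [[-0.016,-0.001,0.09],[0,-0.698,0]]
    - [[-0.016,-0.001,0.12],[0,-0.698,0]]
    - [[-0.016,-0.001,0.15],[0,-0.698,0]]
    - [[-0.016,-0.001,0.17],[0,-0.698,0]]
    - [[-0.016,-0.001,0.19],[0,-0.698,0]]
    - [[-0.016,-0.001,0.2],[0,-0.698,0]]
    - [[-0.016,-0.001,0.2],[0,-0.698,0]]

```text
time_s: 12.28
position: [0.5446, -0.1272, 0.0188]
tcp_rot: [[0.763, 0.077, -0.642], [0.061, -0.997, -0.047], [-0.643, -0.003, -0.766]]
force: [0.6, 0.2, 0.7]
opening: 0.999
```

```bash
python3 - <<'E'
from h import *
s=telemetry.read_state();print(s['time_s'],s['position'],s['tcp_rot'].round(3).tolist(),s['joint_positions'],s['force'],s['opening'])
E
```

```text
12.275 [ 0.54460836 -0.12720946  0.01882627] [[0.763, 0.077, -0.642], [0.061, -0.997, -0.047], [-0.643, -0.003, -0.766]] [-17.184364    58.38017105  69.31572083 -13.56177093  90.33883201
  72.97582222] [0.57664614 0.19431957 0.70783054] 0.9987220106442835
```

Call:
servo_tool:
  targets:
    - [[0,0,0],[0,0,0]]
    - [[0,0,0],[0,0,0]]
    - [[0,0,0],[0,0,0]]
    - [[0,0,0],[0,0,0]]
    - [[0,0,0],[0,0,0]]
    - [[0,0,0],[0,0,0]]
  gripper: 0.0

```text
time_s: 13.02
position: [0.545, -0.1276, 0.0194]
tcp_rot: [[0.764, 0.077, -0.641], [0.06, -0.997, -0.048], [-0.642, -0.002, -0.766]]
force: [0.3, -1.7, 0.4]
opening: 0.523
```

Call:
servo_tool:
  targets:
    - [[-0.01,0,-0.012],[0,0,0]]
    - [[-0.032,0,-0.038],[0,0,0]]
    - [[-0.055,0,-0.065],[0,0,0]]
    - [[-0.077,0,-0.092],[0,0.1,0]]
    - [[-0.096,0,-0.115],[0,0.22,0]]
    - [[-0.115,0,-0.137],[0,0.34,0]]
    - [[-0.129,0,-0.153],[0,0.46,0]]
    - [[-0.129,0,-0.153],[0,0.58,0]]
    - [[-0.129,0,-0.153],[0,0.698,0]]
    - [[-0.129,0,-0.153],[0,0.698,0]]

```text
time_s: 14.28
position: [0.5412, -0.1269, 0.2198]
tcp_rot: [[0.997, 0.075, -0.004], [0.075, -0.997, 0.004], [-0.004, -0.004, -1.0]]
force: [-0.4, -0.2, -3.9]
opening: 0.524
```

```bash
python3 - <<'E'
from h import *
s=telemetry.read_state();print(s['time_s'],s['position'],s['tcp_rot'].round(3).tolist(),s['joint_positions'],s['force'],s['opening'])
cap('side','s5');crop('s5',200,100,400,250,4,'s5c')
E
```

```text
14.275 [ 0.54116366 -0.12693802  0.21982253] [[0.997, 0.075, -0.004], [0.075, -0.997, 0.004], [-0.004, -0.004, -1.0]] [-24.78212658  25.20578064  92.07284914   0.1243413   63.04418466
  60.83762577] [-0.42157401 -0.16198393 -3.93426969] 0.5241877751803332
```

View pics/s5c.png

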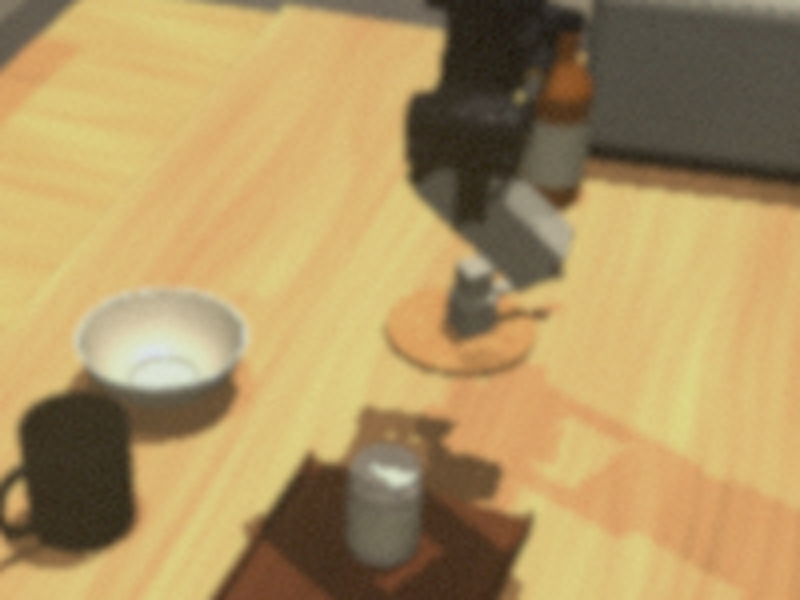

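The side crop shows the grinder held with its top pitched up, about 40° as intended, and clear of the coaster. Next is the turn by 90°, carrying it towards the gap.

Call:
servo_tool:
  targets:
    - [[0.002,-0.008,-0.02],[0,0,-0.17]]
    - [[0.004,-0.022,-0.04],[0,0,-0.34]]
    - [[0.006,-0.038,-0.06],[0,0,-0.51]]
    - [[0.008,-0.055,-0.08],[0,0,-0.68]]
    - [[0.01,-0.07,-0.1],[0,0,-0.85]]
    - [[0.012,-0.09,-0.1],[0,0,-1.02]]
    - [[0.0145,-0.11,-0.1],[0,0,-1.19]]
    - [[0.0145,-0.126,-0.1],[0,0,-1.36]]
    - [[0.0145,-0.126,-0.1],[0,0,-1.5]]
    - [[0.0145,-0.126,-0.1],[0,0,-1.5]]

```text
time_s: 15.58
position: [0.5496, -0.0008, 0.3193]
tcp_rot: [[-0.005, 1.0, -0.002], [1.0, 0.005, 0.003], [0.003, -0.002, -1.0]]
force: [0.5, -0.4, -4.0]
opening: 0.528
```

```bash
python3 - <<'E'
from h import *
from ik import *
s=telemetry.read_state();print(s['time_s'],s['position'],s['tcp_rot'].round(3).tolist(),s['joint_positions'],s['force'],s['opening'])
R0=s['tcp_rot'];p0=s['position']
az=np.degrees(np.arctan2(R0[1,0],R0[0,0]));print(az)
for z in(.25,.14,.094,.0905):
    T,M=pose(50,az,0,(.56,.135,z));print(z,T.round(4),'from vertical',(R0.T@(T-p0)).round(4),R.from_matrix(R0.T@M).as_rotvec().round(3))
E
```

```text
15.575 [ 0.54964513 -0.00078523  0.31929651] [[-0.005, 1.0, -0.002], [1.0, 0.005, 0.003], [0.003, -0.002, -1.0]] [-11.7980853   18.57891955  85.63727496   0.11865467  75.9400351
 -12.12198182] [ 0.52873888 -0.36043979 -3.9584151 ] 0.5282385822265265
90.29475089855765
0.25 [0.5599 0.1493 0.238 ] from vertical [0.1498 0.0112 0.0817] [-0.002  0.87  -0.001]
0.14 [0.5599 0.1493 0.128 ] from vertical [0.1496 0.0115 0.1917] [-0.002  0.87  -0.001]
0.094 [0.5599 0.1493 0.082 ] from vertical [0.1495 0.0116 0.2377] [-0.002  0.87  -0.001]
0.0905 [0.5599 0.1493 0.0785] from vertical [0.1494 0.0116 0.2412] [-0.002  0.87  -0.001]
```

Call:
servo_tool:
  targets:
    - [[0.02,0.002,0.01],[0,0.12,0]]
    - [[0.04,0.004,0.02],[0,0.24,0]]
    - [[0.06,0.006,0.03],[0,0.36,0]]
    - [[0.08,0.008,0.04],[0,0.48,0]]
    - [[0.1,0.01,0.05],[0,0.6,0]]
    - [[0.12,0.0115,0.06],[0,0.72,0]]
    - [[0.14,0.0115,0.08],[0,0.82,0]]
    - [[0.15,0.0115,0.09],[0,0.87,0]]
    - [[0.15,0.0115,0.12],[0,0.87,0]]
    - [[0.15,0.0115,0.155],[0,0.87,0]]
    - [[0.15,0.0115,0.185],[0,0.87,0]]
    - [[0.15,0.0115,0.185],[0,0.87,0]]

```text
time_s: 17.08
position: [0.5597, 0.1487, 0.1327]
tcp_rot: [[0.0, 1.0, -0.008], [0.643, 0.005, 0.765], [0.765, -0.005, -0.643]]
force: [0.8, -0.1, -4.5]
opening: 0.523
```

```bash
python3 - <<'E'
from h import *
s=telemetry.read_state();print(s['time_s'],s['position'],s['tcp_rot'].round(3).tolist(),s['joint_positions'],s['force'],s['opening'])
cap('side','s6');crop('s6',200,150,400,300,4,'s6c')
E
```

```text
17.075 [0.55970717 0.148693   0.13266493] [[0.0, 1.0, -0.008], [0.643, 0.005, 0.765], [0.765, -0.005, -0.643]] [-19.87381592  42.82535473  98.18457941  49.50179273  70.61241047
 -50.93071417] [ 0.77930226 -0.07079845 -4.48866339] 0.5233543698968348
```

View pics/s6c.png

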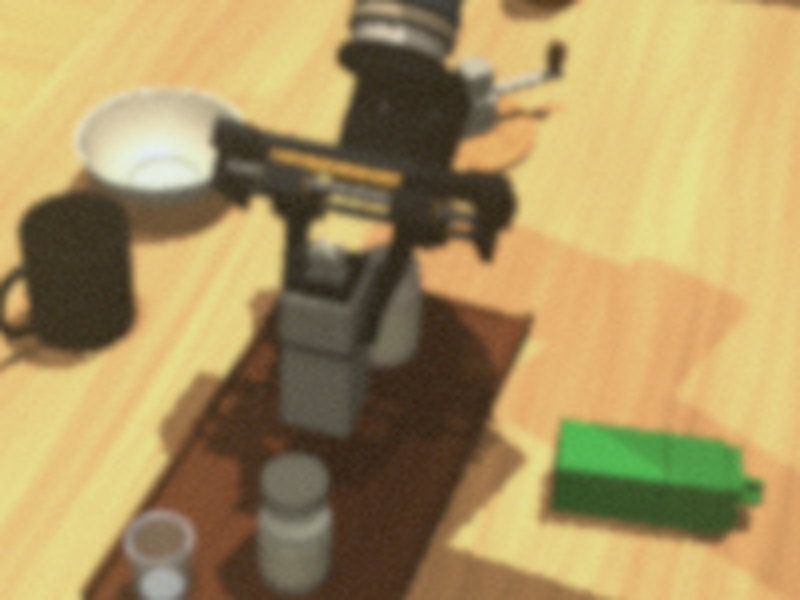

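The side crop shows the grinder upright above the gap between tin and jar, with the gripper body clear of the tin.

Call:
servo_tool:
  targets:
    - [[-0.01,0,0.008],[0,0,0]]
    - [[-0.02,0,0.017],[0,0,0]]
    - [[-0.029,0,0.025],[0,0,0]]
    - [[-0.036,0,0.03],[0,0,0]]
    - [[-0.038,0,0.032],[0,0,0]]
    - [[-0.0395,0,0.0332],[0,0,0]]
    - [[-0.0395,0,0.0332],[0,0,0]]

```text
time_s: 18.0
position: [0.5599, 0.1493, 0.0836]
tcp_rot: [[-0.004, 1.0, -0.004], [0.643, 0.006, 0.766], [0.766, 0.0, -0.643]]
force: [-0.6, -0.4, -4.0]
opening: 0.528
```

Call:
servo_tool:
  targets:
    - [[-0.0012,0,0.001],[0,0,0]]
    - [[-0.0023,0,0.0019],[0,0,0]]
    - [[-0.0031,0,0.0026],[0,0,0]]
    - [[-0.0035,0,0.0029],[0,0,0]]
    - [[-0.0035,0,0.0029],[0,0,0]]

```text
time_s: 18.62
position: [0.5598, 0.1492, 0.0797]
tcp_rot: [[-0.004, 1.0, -0.004], [0.642, 0.006, 0.767], [0.767, 0.0, -0.642]]
force: [-1.7, -2.7, 3.8]
opening: 0.526
```

Call:
servo_tool:
  targets:
    - [[0,0,0],[0,0,0]]
    - [[0,0,0],[0,0,0]]
    - [[0,0,0],[0,0,0]]
    - [[0,0,0],[0,0,0]]
    - [[0,0,0],[0,0,0]]
  gripper: 0.08

```text
time_s: 19.25
position: [0.5598, 0.1493, 0.0789]
tcp_rot: [[-0.004, 1.0, -0.005], [0.643, 0.006, 0.766], [0.766, -0.0, -0.643]]
force: [-0.3, -0.2, 0.7]
opening: 0.905
```

Call:
servo_tool:
  targets:
    - [[0,0,-0.015],[0,0,0]]
    - [[0,0,-0.04],[0,0,0]]
    - [[0,0,-0.08],[0,0,0]]
    - [[0,0,-0.12],[0,0,0]]
    - [[0,0,-0.17],[0,0,0]]
    - [[0,0,-0.2],[0,0,0]]
    - [[0,0,-0.2],[0,0,0]]

```text
time_s: 20.12
position: [0.5619, -0.0067, 0.209]
tcp_rot: [[-0.005, 1.0, 0.001], [0.645, 0.003, 0.764], [0.764, 0.004, -0.645]]
force: [-0.2, 0.4, -1.8]
opening: 0.918
```

```bash
python3 - <<'E'
from h import *
s=telemetry.read_state();print(s['time_s'],s['position'].round(4),s['tcp_rot'].round(3).tolist(),s['joint_positions'].round(1),s['force'],s['opening'])
cap('wrist','w7');cap('side','s7');cap('top','t7')
a=ld('w7')['p'];b=cv2.resize(ld('s7')['p'][170:320,200:350],(420,420),interpolation=cv2.INTER_CUBIC)
cv2.imwrite('pics/c7.png',cv2.resize(np.hstack([a[:,100:480],b]),(800,420)))
E
```

```text
20.125 [ 0.5619 -0.0067  0.209 ] [[-0.005, 1.0, 0.001], [0.645, 0.003, 0.764], [0.764, 0.004, -0.645]] [-33.6  38.   90.   39.6  86.3 -49.2] [-0.16686823  0.36694366 -1.7905726 ] 0.9181122215155759
```

View pics/c7.png

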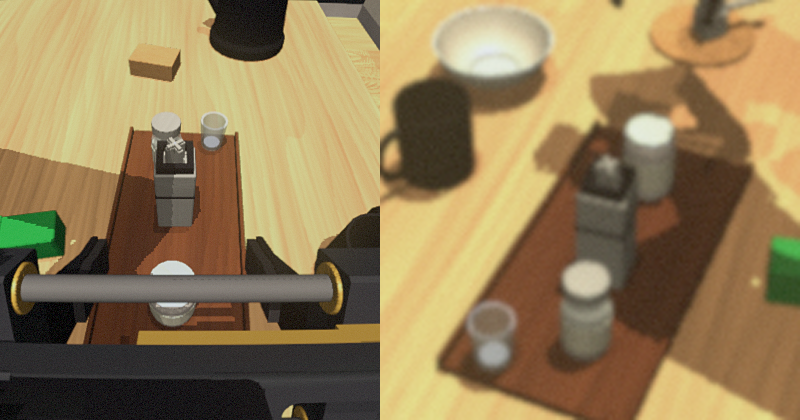

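Both views show the grinder standing in its gap, with the cross shaft on top at about (175,150) in the left panel. The neighbours are all upright.

Call:
servo_tool:
  targets:
    - [[0.03,0,-0.026],[0,-0.12,0]]
    - [[0.045,-0.001,-0.01],[0,-0.24,0]]
    - [[0.06,-0.001,0.006],[0,-0.36,0]]
    - [[0.075,-0.001,0.022],[0,-0.48,0]]
    - [[0.09,-0.0015,0.04],[0,-0.6,0]]
    - [[0.105,-0.0015,0.06],[0,-0.72,0]]
    - [[0.1165,-0.0015,0.074],[0,-0.82,0]]
    - [[0.1165,-0.0015,0.074],[0,-0.87,0]]
    - [[0.1165,-0.0015,0.074],[0,-0.87,0]]

```text
time_s: 21.4
position: [0.5567, 0.13, 0.2478]
tcp_rot: [[-0.01, 1.0, -0.003], [1.0, 0.01, 0.003], [0.003, -0.003, -1.0]]
force: [-0.4, 0.1, -0.1]
opening: 0.92
```

```bash
python3 - <<'E'
from h import *
s=telemetry.read_state();print(s['time_s'],s['position'].round(4),s['tcp_rot'].round(3).tolist(),s['joint_positions'].round(1))
cap('wrist','w8')
print(proj('w8',[[.56,.145,.146],[.537,.122,.12],[.583,.122,.12],[.583,.168,.12],[.537,.168,.12]]).round(0).tolist())
from ik import *
# turn options to crank: tool x at 42 or -138 deg
R0=s['tcp_rot'];p0=s['position']
d=np.array([.57,-.274,.26])-p0;print('shift',R0.T@d)
E
```

```text
21.4 [0.5567 0.13   0.2478] [[-0.01, 1.0, -0.003], [1.0, 0.01, 0.003], [0.003, -0.003, -1.0]] [ 1.8 24.5 88.1  0.2 67.6  1.2]
[[280.0, 188.0], [256.0, 205.0], [303.0, 205.0], [304.0, 158.0], [256.0, 158.0]]
shift [-0.40406089  0.00913961 -0.01348527]
```

Call:
servo_tool:
  targets:
    - [[-0.03,0,0],[0,0,0.1]]
    - [[-0.07,0,0],[0,0,0.2]]
    - [[-0.115,0,0],[0,0,0.3]]
    - [[-0.16,0,0],[0,0,0.4]]
    - [[-0.205,0,0],[0,0,0.5]]
    - [[-0.25,0,0],[0,0,0.6]]
    - [[-0.295,-0.005,0],[0,0,0.7]]
    - [[-0.34,-0.01,0],[0,0,0.8]]
    - [[-0.38,-0.013,0],[0,0,0.85]]
    - [[-0.41,-0.013,0],[0,0,0.85]]
    - [[-0.424,-0.013,0],[0,0,0.85]]
    - [[-0.424,-0.013,0],[0,0,0.85]]

```text
time_s: 22.95
position: [0.5473, -0.297, 0.2475]
tcp_rot: [[0.749, 0.663, -0.001], [0.663, -0.749, 0.004], [0.002, -0.003, -1.0]]
force: [-0.6, 0.4, -0.1]
opening: 0.917
```

```bash
python3 - <<'E'
from h import *
s=telemetry.read_state();print(s['time_s'],s['position'].round(4),s['tcp_rot'].round(3).tolist(),s['joint_positions'].round(1))
cap('wrist','w9')
pc=proj('w9',[[.5676,-.2759,.068]])[0];print(pc)
a=ld('w8')['p'];b=ld('w9')['p']
A=a[135:235,230:330];u,v=int(pc[0])-50,int(pc[1])-50;u=max(u,0);v=max(v,0);print('B origin',u,v)
B=b[v:v+100,u:u+100]
cv2.imwrite('pics/c9.png',np.hstack([cv2.resize(x,(400,400),interpolation=cv2.INTER_CUBIC) for x in(A,B)]))
E
```

```text
22.95 [ 0.5473 -0.297   0.2475] [[0.749, 0.663, -0.001], [0.663, -0.749, 0.004], [0.002, -0.003, -1.0]] [-38.8  28.6  80.7   0.2  70.8   9.6]
[274.03489763 160.33881884]
B origin 224 110
```

View pics/c9.png

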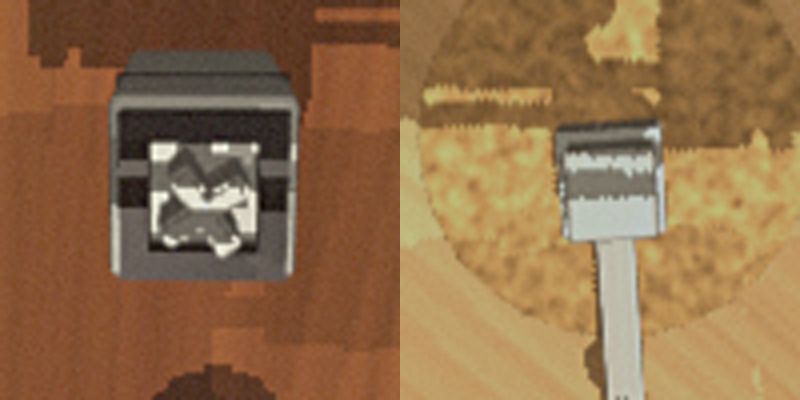

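Left panel: the shaft cross has its top centre near (205,212) and tooth tips near (245,184), (178,174), (165,240) and (232,250), so the teeth lie at about 35° (mod 90). Right panel: the crank's grip top is centred near (614,193), and its arm runs down to (625,395).

```bash
python3 - <<'E'
from h import *
g=lambda x,y:(224+x/4,110+y/4)
c=onz('w9',g(214,193),.068);print('grip',c)
a=onz('w9',g(218,250),.040);b=onz('w9',g(225,395),.040);print('arm',a,b,np.degrees(np.arctan2(*(b-a)[1::-1])))
k=lambda x,y:(230+x/4,135+y/4)
t=[onz('w8',k(*q),.146) for q in((245,184),(178,174),(165,240),(232,250))]
print('shaft c',np.mean(t,0));
for i in(0,1):d=t[i]-t[i+2];print(np.degrees(np.arctan2(d[1],d[0])),np.linalg.norm(d))
bl=[onz('w8',k(*q),.120) for q in((113,275),(293,275),(112,98),(298,98))];print('block',np.mean(bl,0),[x.round(4).tolist() for x in bl])
s=telemetry.read_state();R0=s['tcp_rot'];p0=s['position'];print(R0.T@(np.array([c[0],c[1],.044])-p0))
# model fit: top cross bright vs rest, score over yaw
E
```

```text
grip [ 0.5719078  -0.27724381  0.068     ]
arm [ 0.55689324 -0.29215126  0.04      ] [ 0.52380517 -0.32456151  0.04      ] -135.59291331468495
shaft c [0.56120222 0.14495868 0.146     ]
36.4175172510182 0.021704414575604528
125.53719159827867 0.02095979383392369
block [0.56123725 0.14487214 0.12      ] [[0.5392, 0.1228, 0.12], [0.5835, 0.1234, 0.12], [0.5392, 0.1664, 0.12], [0.5831, 0.1669, 0.12]]
[0.03031926 0.0031078  0.2036138 ]
```

Call:
servo_tool:
  targets:
    - [[0.01,0.001,0.03],[0,0,-0.03]]
    - [[0.025,0.003,0.07],[0,0,-0.05]]
    - [[0.03,0.003,0.11],[0,0,-0.05]]
    - [[0.03,0.003,0.145],[0,0,-0.05]]
    - [[0.03,0.003,0.17],[0,0,-0.05]]
    - [[0.03,0.003,0.185],[0,0,-0.05]]
    - [[0.03,0.003,0.197],[0,0,-0.05]]
    - [[0.03,0.003,0.204],[0,0,-0.05]]
    - [[0.03,0.003,0.204],[0,0,-0.05]]

```text
time_s: 24.12
position: [0.5723, -0.2782, 0.0442]
tcp_rot: [[0.713, 0.701, -0.0], [0.701, -0.713, 0.003], [0.002, -0.002, -1.0]]
force: [0.5, -0.1, 0.0]
opening: 0.915
```

Call:
servo_tool:
  targets:
    - [[0,0,0],[0,0,0]]
    - [[0,0,0],[0,0,0]]
    - [[0,0,0],[0,0,0]]
    - [[0,0,0],[0,0,0]]
    - [[0,0,0],[0,0,0]]
    - [[0,0,0],[0,0,0]]
    - [[0,0,0],[0,0,0]]
    - [[0,0,0],[0,0,0]]
  gripper: 0.0

```text
time_s: 25.12
position: [0.5719, -0.278, 0.044]
tcp_rot: [[0.713, 0.701, -0.001], [0.701, -0.713, 0.003], [0.002, -0.003, -1.0]]
force: [-0.2, 1.0, 1.2]
opening: 0.298
```

Call:
servo_tool:
  targets:
    - [[0,0,-0.01],[0,0,0]]
    - [[0,0,-0.04],[0,0,0]]
    - [[0,0,-0.08],[0,0,0]]
    - [[0,0,-0.12],[0,0,0]]
    - [[0,0,-0.16],[0,0,0]]
    - [[0,0,-0.18],[0,0,0]]
    - [[0,0,-0.18],[0,0,0]]

```text
time_s: 26.0
position: [0.5735, -0.2795, 0.2267]
tcp_rot: [[0.713, 0.701, 0.004], [0.701, -0.713, -0.001], [0.003, 0.004, -1.0]]
force: [-0.1, -0.4, -2.4]
opening: 0.296
```

```bash
python3 - <<'E'
from h import *
s=telemetry.read_state();print(s['time_s'],s['position'].round(4),s['tcp_rot'].round(4).tolist(),s['joint_positions'].round(1),s['force'],s['opening']*87)
cap('wrist','w10')
E
```

```text
26.0 [ 0.5735 -0.2795  0.2267] [[0.7133, 0.7009, 0.0045], [0.7009, -0.7133, -0.0007], [0.0027, 0.0037, -1.0]] [-36.1  30.9  80.1   0.1  68.8   9.4] [-0.13213626 -0.43532446 -2.44841726] 25.773956113368897
```

Call:
servo_tool:
  targets:
    - [[0.02,-0.02,0],[0,0,0.02]]
    - [[0.05,-0.055,0],[0,0,0.04]]
    - [[0.08,-0.09,0],[0,0,0.06]]
    - [[0.115,-0.125,0],[0,0,0.08]]
    - [[0.15,-0.16,0],[0,0,0.1]]
    - [[0.18,-0.195,0],[0,0,0.12]]
    - [[0.215,-0.23,0],[0,0,0.14]]
    - [[0.245,-0.265,0],[0,0,0.148]]
    - [[0.27,-0.29,0],[0,0,0.148]]
    - [[0.285,-0.307,0],[0,0,0.148]]
    - [[0.289,-0.311,0],[0,0,0.148]]
    - [[0.289,-0.311,0],[0,0,0.148]]

```text
time_s: 27.55
position: [0.56, 0.1453, 0.2243]
tcp_rot: [[0.809, 0.588, -0.002], [0.588, -0.809, 0.002], [-0.0, -0.003, -1.0]]
force: [0.0, -0.1, -0.8]
opening: 0.297
```

Call:
servo_tool:
  targets:
    - [[0,0,0],[0,0,0]]
    - [[0,0,0],[0,0,0]]

```text
time_s: 27.8
position: [0.5606, 0.1447, 0.2251]
tcp_rot: [[0.81, 0.587, -0.0], [0.587, -0.81, 0.002], [0.001, -0.002, -1.0]]
force: [-0.1, -0.6, -1.5]
opening: 0.299
```

```bash
python3 - <<'E'
from h import *
s=telemetry.read_state();print(s['time_s'],s['position'].round(4),s['tcp_rot'].round(4).tolist(),s['joint_positions'].round(1),s['force'])
c=cap('wrist','w11');s=telemetry.read_state();print(s['position'].round(4))
for n in 'ts':
  cap({'t':'top','s':'side'}[n],n+'11');s=telemetry.read_state();print(s['position'].round(4))
R0=s['tcp_rot'];print(R0.T@np.array([.5612,.145,0]),R0.T@s['position'])
a=ld('w11')['p'];b=ld('s11')['p']
uv=proj('s11',[[.5612,.145,.16]])[0].astype(int);print(uv)
uw=proj('w11',[[.5612,.145,.13]])[0].astype(int);print(uw)
A=cv2.resize(a[90:300,190:400],(400,400),interpolation=cv2.INTER_CUBIC);B=cv2.resize(b[uv[1]-40:uv[1]+40,uv[0]-40:uv[0]+40],(400,400),interpolation=cv2.INTER_CUBIC)
cv2.imwrite('pics/c11.png',np.hstack([A,B]))
E
```

```text
27.8 [0.5606 0.1447 0.2251] [[0.8097, 0.5868, -0.0003], [0.5868, -0.8097, 0.0024], [0.0011, -0.0021, -1.0]] [ 3.3 26.5 88.7  0.2 64.8 57.3] [-0.10548474 -0.61076116 -1.45175109]
[0.5606 0.1448 0.2252]
[0.5606 0.1449 0.2253]
[0.5606 0.1451 0.2253]
[5.39381779e-01 2.12220766e-01 2.88891649e-04] [ 0.53922617  0.21133492 -0.22496153]
[279 223]
[275 206]
```

Call:
servo_tool:
  targets:
    - [[0,0.0005,0.01],[0,0,0]]
    - [[0,0.0008,0.02],[0,0,0]]
    - [[0,0.0008,0.028],[0,0,0]]
    - [[0,0.0008,0.034],[0,0,0]]
    - [[0,0.0008,0.037],[0,0,0]]
    - [[0,0.0008,0.037],[0,0,0]]

```text
time_s: 28.7
position: [0.5609, 0.1451, 0.188]
tcp_rot: [[0.809, 0.588, -0.0], [0.588, -0.809, 0.003], [0.001, -0.002, -1.0]]
force: [-0.2, 0.4, -1.6]
opening: 0.297
```

Call:
servo_tool:
  targets:
    - [[0,0,0.001],[0,0,0]]
    - [[0,0,0.002],[0,0,0]]
    - [[0,0,0.003],[0,0,0]]
    - [[0,0,0.004],[0,0,0]]
    - [[0,0,0.005],[0,0,0]]
    - [[0,0,0.005],[0,0,0]]

```text
time_s: 29.45
position: [0.5609, 0.1451, 0.1831]
tcp_rot: [[0.809, 0.588, -0.0], [0.588, -0.809, 0.003], [0.001, -0.002, -1.0]]
force: [-0.1, -0.3, -1.7]
opening: 0.302
```

Call:
servo_tool:
  targets:
    - [[0,0,0.001],[0,0,0]]
    - [[0,0,0.002],[0,0,0]]
    - [[0,0,0.003],[0,0,0]]
    - [[0,0,0.004],[0,0,0]]
    - [[0,0,0.004],[0,0,0]]

```text
time_s: 30.08
position: [0.5609, 0.1451, 0.1791]
tcp_rot: [[0.809, 0.588, -0.0], [0.588, -0.809, 0.003], [0.001, -0.002, -1.0]]
force: [0.0, 0.0, -1.7]
opening: 0.301
```

Call:
servo_tool:
  targets:
    - [[0,0,0.0015],[0,0,0]]
    - [[0,0,0.003],[0,0,0]]
    - [[0,0,0.0045],[0,0,0]]
    - [[0,0,0.006],[0,0,0]]
    - [[0,0,0.0075],[0,0,0]]
    - [[0,0,0.009],[0,0,0]]
    - [[0,0,0.009],[0,0,0]]

```text
time_s: 30.95
position: [0.5608, 0.1451, 0.1701]
tcp_rot: [[0.809, 0.588, -0.001], [0.588, -0.809, 0.003], [0.001, -0.002, -1.0]]
force: [-0.8, 1.0, -1.7]
opening: 0.295
```

Call:
servo_tool:
  targets:
    - [[0,0,0.001],[0,0,0]]
    - [[0,0,0.002],[0,0,0]]
    - [[0,0,0.003],[0,0,0]]
    - [[0,0,0.004],[0,0,0]]
    - [[0,0,0.005],[0,0,0]]
    - [[0,0,0.005],[0,0,0]]
    - [[0,0,0.005],[0,0,0]]

```text
time_s: 31.82
position: [0.5611, 0.1452, 0.1655]
tcp_rot: [[0.809, 0.588, 0.0], [0.588, -0.809, 0.003], [0.002, -0.002, -1.0]]
force: [-0.8, 0.0, 4.5]
opening: 0.294
```

Call:
servo_tool:
  targets:
    - [[0,0,0.001],[0,0,0]]
    - [[0,0,0.002],[0,0,0]]
    - [[0,0,0.003],[0,0,0]]
    - [[0,0,0.004],[0,0,0]]
    - [[0,0,0.004],[0,0,0]]
    - [[0,0,0.004],[0,0,0]]

```text
time_s: 32.58
position: [0.5614, 0.1453, 0.1619]
tcp_rot: [[0.809, 0.588, 0.001], [0.588, -0.809, 0.003], [0.002, -0.002, -1.0]]
force: [-1.0, 0.5, 6.7]
opening: 0.295
```

Call:
servo_tool:
  targets:
    - [[0,0,0.0007],[0,0,0]]
    - [[0,0,0.0014],[0,0,0]]
    - [[0,0,0.002],[0,0,0]]
    - [[0,0,0.002],[0,0,0]]
    - [[0,0,0.002],[0,0,0]]

```text
time_s: 33.2
position: [0.562, 0.1455, 0.1615]
tcp_rot: [[0.809, 0.588, 0.003], [0.588, -0.809, 0.003], [0.004, -0.001, -1.0]]
force: [-3.5, -0.0, 14.5]
opening: 0.294
```

Call:
servo_tool:
  targets:
    - [[0,0,0],[0,0,0]]
    - [[0,0,0],[0,0,0]]
    - [[0,0,0],[0,0,0]]
    - [[0,0,0],[0,0,0]]

```text
time_s: 33.7
position: [0.562, 0.1455, 0.1615]
tcp_rot: [[0.809, 0.588, 0.003], [0.588, -0.809, 0.003], [0.004, -0.001, -1.0]]
force: [-2.9, -0.3, 14.3]
opening: 0.297
```

```bash
python3 - <<'E'
from h import *
s=telemetry.read_state();print(s['time_s'],s['position'],s['force'],s['opening'])
cap('side','s12');crop('s12',200,150,400,300,4,'s12c')
E
```

```text
33.7 [0.56199674 0.14548493 0.16147835] [-2.90213787 -0.2617442  14.3073077 ] 0.29748701022213947
```

View pics/s12c.png

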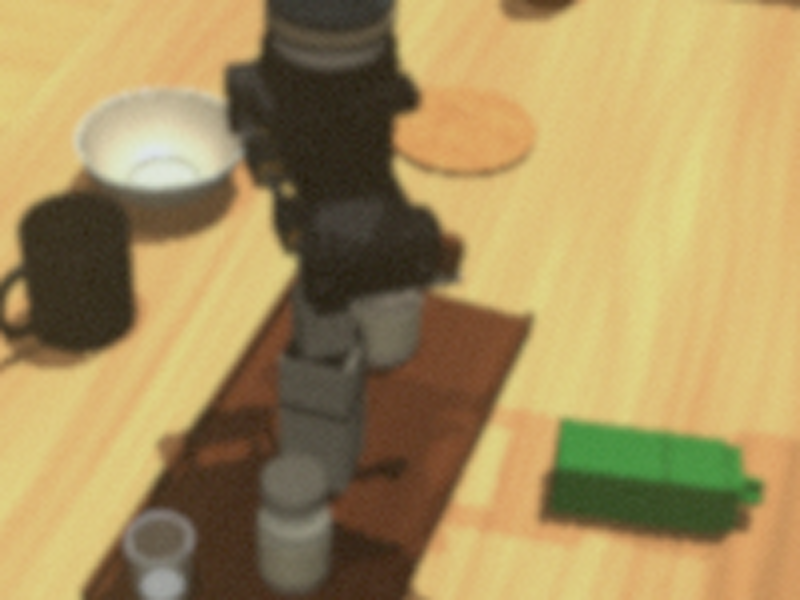

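The side crop shows the grinder upright and the crank hub seated on it at about (325,320). The jar, tin and candle glass are all standing. The push force is steady.

```bash
python3 -c "
from rig import order;print(order.hand_in())"
```

```text
the job is handed in; nothing more can be done
None
```

The grinder is standing in its gap, the crank is meshed on its shaft, and the job was handed in at about 34 s with the gripper still holding the crank and pressing the ring down. No verdict was reported.

**How it went:** The arm could not tilt far enough to upright the grinder in one grasp. I set it down on the free table to the right of the board, took a new grasp with the tool tilted 40°, and stood it up from the tin's side. I read the shaft's tooth angle (about 36°) from the wrist camera and turned the crank to match. It meshed on the first try, with no searching.

**Last checks:**
- **Ring:** the force rose with the spring, then jumped and held at about 14 N (about 16 N net of the crank's weight), so the ring is at its hard stop. The tool height of 161.5 mm agrees with fully pressed, which I expected at about 162 mm.
- **Grip:** the opening is about 26 mm, the width of the crank's grip.
- **Side picture:** the grinder is upright, and the jar, tin and candle glass are standing.
- **Small deviation:** at the stop the tool shifted about 1 mm sideways, with about 3 N of side force. Both stayed steady.

I judged ring travel and finger contact from force and pose only, because the gripper hides the ring in the pictures.

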